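# Shut and bolt the tip box

## Task

The steel tip box on the pass has been left with its sloping lid ajar. Press the lid fully shut, then slide its barrel bolt fully home into the keeper beside the lid, and let go. Leave the other things on the counter where they are.

Things in the scene. Friction and masses are not known exactly. Their poses are not given: they have to be found in the camera images.
- tip_box: Steel box fixed to the counter, 175 deep (x) x 230 wide (y) mm, sloping top (30 deg down to its front). Origin on the counter under its middle; x to its back, y to its left seen from the front, z up. Front (-x) roughly to the robot. An over-shelf, underside at z 272, spans x -80 to +95, y +-120 mm on two uprights at the back (z 326 with the stapler on it, tape roll beside); it overhangs the bolt.
- lid_hinge (a point): Middle of the lid's hinge line, at the back of the sloping top: x +62, y 0, z 145 mm in the tip_box frame. The hinge line runs along the box's y.
- lid (a joint): Hinge angle of the lid (rad): 0 = shut on its stop, flush with the 30 deg slope; grows as the front edge rises (0.52 is level, stop at 0.75). Steel plate 165 mm long from hinge to front edge, 178 wide (y -115 to +63 mm in the box's frame). A stiff hinge holds it at any angle; about 2 to 4 N at the front edge moves it down.
- lid_pad (a point): Point on the lid's upper face to press on, right of the bolt near the front edge: 152 mm from the hinge line, y = -85 mm. Its frame is the lid's: -x down the lid (front edge 13 mm away), y as the box's, z off the lid. Clear lid 25 mm to either side.
- bolt (a joint): Travel of the barrel bolt (m): 0 = drawn back, 0.045 = home on its stop. Slides along the box's +y to the keeper; friction 3 N, stays where left. Rod 12 mm thick, 112 long, axis 10 mm above the lid, 125 mm from the hinge line, in two straps on the lid (23 high, 14 long, at y -40 and +50 mm). If run out before the lid is shut it strikes the keeper's bridge.
- knob (a point): Middle of the bolt's knob, where to grip or push: an 18 mm thick round post along the lid's z, 28 to 58 mm above the lid (this point at 46), on a 10 mm stem. At y -19 mm in the box's frame with the bolt back, +26 with it home. Frame as the lid's. Under the over-shelf: only a tool tilted 30 to 45 deg (leaning to the box's front, fingers pointing down and to its back) gets there.
- rod_tip (a point): Free end of the bolt's rod, on its axis: 25 mm before the keeper's mouth at bolt 0, 20 mm inside it when home.
- keeper (a point): Mouth of the keeper (aluminium staple, opening 20 x 18 mm, 22 mm long, rising 25 mm above the slope), fixed on the strip of box left (+y) of the lid, on the line of the bolt when the lid is shut.
- spice_jar: Glass spice jar with a screw cap, 45 mm across, 106 tall, standing right of the tip box. Loose; origin centre of the underside. Leave alone.
- calculator: Desk calculator 150 x 105 x 19 mm, lying in front of the box. Loose; origin centre of the underside. Leave alone.
- mug: Mug 82 mm across, 114 with its handle, 91 tall. Loose; origin at the underside. Leave alone.
- bell: Counter bell, 86 mm across, 65 tall. Loose; origin centre of the underside. Leave alone.
- spray_bottle: Trigger spray bottle 56 x 121 x 252 mm, upright. Loose; origin at the underside. Leave alone.
- kitchen_roll: Roll of kitchen paper about 100 mm across, 228 tall, upright. Loose; origin at the underside. Leave alone.

How it is judged:
By the outcome, as a careful person would: the job done as asked, in the order asked, and still so for the second after the job is handed in, with the robot touching nothing.
It also fails if it takes over 42 s, if anything falls off the work surface, if the arm or the gripper's body presses on something with over 40 N, if the wrist force passes 120 N, or if a joint passes its speed limit or range.

## Robot

A 7-joint arm with a two-finger parallel gripper is mounted at the origin on a cart in front of the work surface, level with it; the furniture and walls round the work are solid. World frame = base frame: x ahead of the robot, y to its left, z up, the work surface at z = 0. Lengths are in m, angles in rad, forces in N, time in s.
With the tool pointing down it reaches from about 0.425 to 0.925 m from the base axis. Payload 6.8 kg.
Tool frame: the origin (TCP) lies on the centre line of the jaws, within the pads' length; the fingertips stand 25 mm ahead of it and the grasp point (between the pads) lies 6 mm ahead of it; z points along the fingers, y is the line along which they close (so a half turn about z gives the same grasp; the last joint's range is limited). The gripper opens to 85 mm and grips with 20 to 120 N. Pads are 22 mm wide; open, the fingers measure 114 mm over their backs; the gripper's body (76 mm by 85 mm) begins 54 mm behind the grasp point. The pads swing forward as they close: fully open they stand 13 mm farther back than shut.
Start: joints at [-1.43, 0.477, 0.022, 1.555, -0.011, 1.109, -0.083], TCP at [0.166, 0.654, 0.256] pointing down, gripper open.
Joint ranges: [-2.96, 2.96], [-0.34, 2.1], [-1.41, 1.46], [0.24, 2.44], [-1.37, 4.51], [0.17, 1.92], [-2.96, 2.96]. Speed limits (rad/s): [2.39, 2.39, 3.14, 3.14, 3.14, 3.14, 3.14].

## Interface

Orientations are given as a rotation vector (axis times angle).
In Python, from bench import status, imaging, workorder gives the robot as it stands.
- The arm moves only by the tool send_rows, never from a script. Its argument "steps" is a list of rows, each an object of numbers: "dx", "dy", "dz": the shift along the tool's x, y, z in cm; "yaw": the turn about the tool's z in degrees; "gripper": the opening, from 0 (shut) to 1 (fully open). A call has 1 to 5 rows; each row is the pose to reach, as a shift and turn from the pose commanded when the call began, along the tool's axes at that moment; what a row does not reach only later rows make up. A row lasts 1/8 s, in which the tool goes at most 62.5 mm and 10.7 degrees, less where a joint would pass 70% of its speed; a pose out of reach is approached as far as the arm can. A call with a gripper value outside its range is refused whole. The fingers move at their own pace and stop on an object; "force" is the grip in N (left out, the last holds). Time passes only in rows, so rows that repeat a pose let the fingers close. It gives the time, the measured TCP pose, the force, the opening and the grip force at its end, in the units of the state.
- status.get_obs(): the state, without advancing time (a new reading comes with each control period).
- imaging.grab_frame(name): name is "scene" or "top" or "wrist"; returns a dict with "color" (480x640x3 uint8, red, green, blue), "depth" (480x640 float32, m along the optical axis (not along the pixel's ray), 0 where there is no reading), "K" (3x3 intrinsics, pixels), "R" (3x3) and "t" (3): a world point X has camera coordinates R X + t. Camera axes: x right, y down, z forward; pixel columns grow to the right and rows downward; lengths in m; the calibration is good to about 2 mm. A picture is of the moment at which its call begins.
- workorder.hand_in(): hands the job in; it is judged then, once.
The state is a dict: "clock": time; "joints": joint angles; "qvel": joint speeds; "tau": joint torques, N m; "tcp_pos": TCP position; "orientation": TCP orientation; "contact_force": force on the tool from outside, world axes, zero at the start; "moment": the same for the moment, N m; "grip_width": finger opening in m; "gripper_force": force on a finger pad.
Only numpy, scipy, OpenCV 4.12 (cv2) and the standard library are available. Lean on these libraries where they do the work, as an engineer would, in place of code of your own. Each camera call takes 0.05 s, during which the arm holds its last target. There are 200 camera calls.

## Working session

There is one attempt and no reset: what is moved stays moved. The work goes in short steps, Python scripts to look and compute and a tool call to move; the robot and the scene stay as the last step left them, time stands still between calls to the robot, and variables do not carry over. Pictures are saved under pics/ and viewed, at most 10 in all, crops included, and the job is handed in when it is done.

Besides the shell and the picture viewer there is one more tool, called after "Call:" as name(argument=value, ...), one argument or row to a line, values as JSON. send_rows: Moves the arm, as the interface text tells. Its arguments: {"type":"object","properties":{"steps":{"type":"array"},"force":{"type":"number"}},"required":["steps"]}

```bash
mkdir -p pics
cat > h.py <<'E'
import numpy as np, cv2
from bench import status, imaging, workorder
def grab(n):
    f=imaging.grab_frame(n); np.savez(f'/tmp/{n}.npz',**f); return f
def load(n): return dict(np.load(f'/tmp/{n}.npz'))
def save(f,name,crop=None,s=1):
    c=f['color'][...,::-1]
    if crop: c=c[crop[1]:crop[3],crop[0]:crop[2]]
    cv2.imwrite(f'pics/{name}.png',cv2.resize(c,None,fx=s,fy=s,interpolation=cv2.INTER_CUBIC))
def px(f,u,v):
    d=f['depth'][v-1:v+2,u-1:u+2]; d=np.median(d[d>0]) if (d>0).any() else np.nan
    p=np.linalg.inv(f['K'])@[u,v,1]*d
    return f['R'].T@(p-f['t'])
def cloud(f):
    v,u=np.mgrid[:480,:640]; d=f['depth']
    p=np.stack([u*d,v*d,d],-1)@np.linalg.inv(f['K']).T
    return (p-f['t'])@f['R']
E
python3 - <<'E'
from h import *
for n in ['scene','top']: 
    f=grab(n); save(f,n+'1'); print(n,f['R'].round(3),f['t'],f['K'][0])
print(status.get_obs())
E
```

```text
scene [[ 0.896 -0.443  0.018]
 [-0.228 -0.495 -0.839]
 [ 0.38   0.748 -0.544]] [-0.51035462  0.17394668  0.90178906] [584.1707585    0.         311.90404021]
top [[ 0.176 -0.984  0.015]
 [-0.761 -0.145 -0.632]
 [ 0.624  0.099 -0.775]] [-0.17711977  0.47293705  0.78825853] [598.24745232   0.         316.9487427 ]
{'clock': 0.1, 'joints': array([-1.43007461,  0.47771854,  0.02235602,  1.5563585 , -0.0115014 ,
        1.10930494, -0.08309552]), 'qvel': array([-0.00017801, -0.00237271,  0.00143854, -0.00243477,  0.00052112,
       -0.00057157, -0.00120865]), 'tau': array([ 3.50671173e-03, -5.97754920e+01,  1.61330681e+00, -2.81955993e+01,
        1.28229044e-02,  5.04378535e-03,  2.94749356e-06]), 'tcp_pos': array([0.16612014, 0.6537252 , 0.25541993]), 'orientation': array([-3.89811994e-01, -3.11723235e+00,  2.60589397e-03]), 'contact_force': array([ 0.66841282,  0.50083833, -0.44162666]), 'moment': array([ 0.01278404, -0.0125888 , -0.01266082]), 'gripper_force': 0.0, 'grip_width': 0.0850737659111756}
```

View pics/scene1.png

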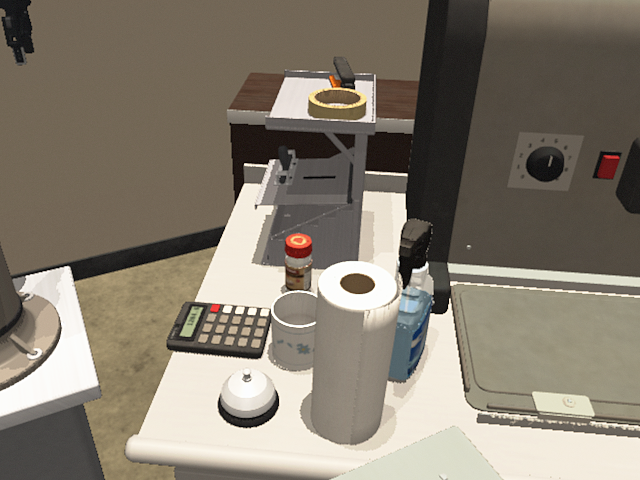

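View pics/top1.png

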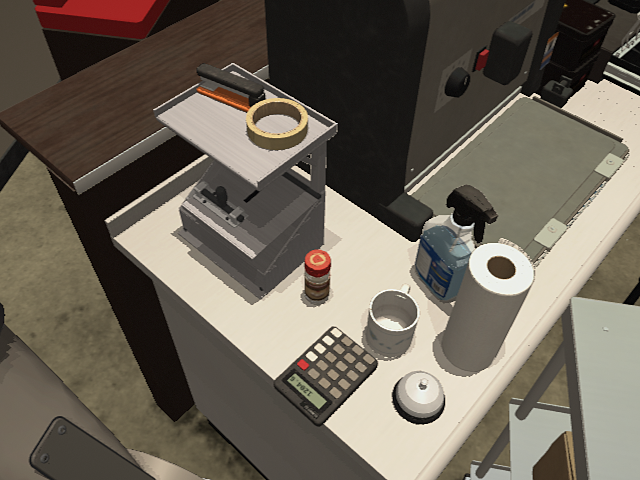

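The scene view shows the box with shelf at (320,150), the jar at (298,262), and the calculator in front. The top view shows the box front from about (180,215) to (263,290), the knob near (220,195) and the shelf corners at (155,108), (258,185), (337,130).

Run:
```python
from h import *
f=load('top'); save(f,'topc',(140,60,350,300),2.5)
P=cloud(f)
for n,u,v in [('shelfFL',157,110),('shelfFR',258,182),('shelfBR',333,130),('shelfBL',233,68),('jar cap',318,258),('sideR',290,240),('frontface',225,250),('lidR',240,225),('calc',330,375)]: print(n,px(f,u,v).round(4))
# shelf plate/box pts
m=np.zeros((480,640),bool); m[60:300,140:350]=1
Z=P[...,2]
for lo,hi in [(.265,.285),(.285,.30)]:
    s=m&(Z>lo)&(Z<hi)&(f['depth']>0); q=P[s][:,:2]; r=cv2.minAreaRect(q.astype(np.float32)); print(lo,len(q),r, cv2.boxPoints(r).round(3).tolist())
```

```text
shelfFL [0.6097 0.1947 0.2914]
shelfFR [ 0.4825 -0.003   0.2924]
shelfBR [ 0.6226 -0.0903  0.286 ]
shelfBL [0.7487 0.1068 0.2873]
jar cap [ 0.5028 -0.0904  0.1063]
sideR [ 0.5423 -0.0337  0.0934]
frontface [0.538  0.0886 0.0409]
lidR [0.5273 0.0493 0.1331]
calc [ 0.3375 -0.141   0.0192]
0.265 8046 ((0.6525658369064331, 0.030126065015792847), (0.24229954183101654, 0.2618309557437897), 57.90970230102539) [[0.47699999809265137, -0.003000000026077032], [0.6990000009536743, -0.1420000046491623], [0.828000009059906, 0.06300000101327896], [0.6060000061988831, 0.20200000703334808]]
0.285 3428 ((0.6534686088562012, 0.031306877732276917), (0.24425455927848816, 0.26016587018966675), 58.343666076660156) [[0.4790000021457672, -0.004000000189989805], [0.699999988079071, -0.14100000262260437], [0.828000009059906, 0.06700000166893005], [0.6069999933242798, 0.20399999618530273]]
```

View pics/topc.png

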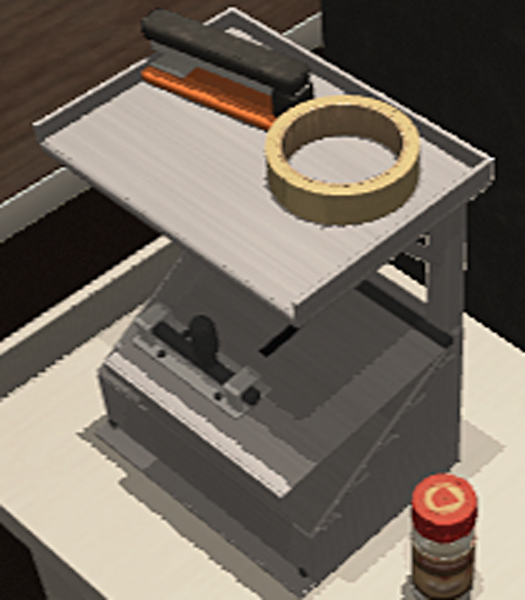

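The crop shows the knob at crop (203,345), i.e. image (221,198), the lid front edge from (115,355) to (290,490) in the crop, and the right side face of the box.

```bash
cat >> h.py <<'E'
def planefit(q,it=3):
    for _ in range(it):
        c=np.median(q,0) if _==0 else q.mean(0); n=np.linalg.svd(q-c,full_matrices=False)[2][-1]; r=(q-c)@n
        q=q[abs(r)<max(2*np.median(abs(r)),1e-3)]
    return n,q.mean(0),len(q),np.std((q-q.mean(0))@n)
E
python3 - <<'E'
from h import *
def poly(pts):
    m=np.zeros((480,640),np.uint8); cv2.fillPoly(m,[np.array([[140+a/2.5,60+b/2.5] for a,b in pts]).astype(int)],1); return m>0
f=load('top');P=cloud(f)
R={'side':[(445,365),(330,530),(330,555),(450,460)],'front':[(115,400),(290,520),(290,560),(120,425)],'lid':[(300,440),(410,355),(360,330),(280,390)],'shelf':[(60,140),(200,230),(270,270),(255,200),(150,90)]}
for k,v in R.items():
    q=P[poly(v)&(f['depth']>0)]; n,c,m,s=planefit(q); print(k,n.round(4),c.round(4),m,round(s,5),'ang',np.degrees(np.arctan2(n[1],n[0])).round(2),'tilt',np.degrees(np.arccos(abs(n[2]))).round(2))
q=P[poly([(190,315),(218,315),(218,365),(190,365)])]
print('knob',[px(f,a,b).round(4).tolist() for a,b in [(221,190),(221,194),(221,198),(222,202)]])
print('lid edge',[px(f,int(140+a/2.5),int(60+b/2.5)).round(4).tolist() for a,b in [(118,358),(150,380),(200,420),(240,450),(280,482),(250,398),(240,380)]])
E
```

```text
side [-0.5198 -0.8542 -0.0077] [ 0.5616 -0.0469  0.0526] 872 0.00053 ang -121.32 tilt 89.56
front [ 0.8524 -0.523   0.0015] [0.5387 0.0915 0.032 ] 740 0.00049 ang -31.53 tilt 89.92
lid [-0.0693  0.0517  0.9963] [ 0.5638 -0.005   0.1389] 702 0.0008 ang 143.28 tilt 4.96
shelf [ 0.0051 -0.0032  1.    ] [0.5924 0.1042 0.282 ] 1492 0.00054 ang -32.03 tilt 0.35
knob [[0.5479, 0.082, 0.1915], [0.5423, 0.0809, 0.1879], [0.5435, 0.0825, 0.1766], [0.5437, 0.0819, 0.1667]]
lid edge [[0.5599, 0.1538, 0.1319], [0.5441, 0.1253, 0.1317], [0.5157, 0.0814, 0.1315], [0.4951, 0.0478, 0.1319], [0.4751, 0.0153, 0.1324], [0.5289, 0.0485, 0.1471], [0.5344, 0.056, 0.1571]]
```

Call:
send_rows(
  steps=[
    {"dx":-3.5,"dy":-4.4,"dz":-0.8,"yaw":10},
    {"dx":-7,"dy":-8.8,"dz":-1.6,"yaw":20},
    {"dx":-10.5,"dy":-13.2,"dz":-2.4,"yaw":30},
    {"dx":-14,"dy":-17.6,"dz":-3.2,"yaw":40},
    {"dx":-17.5,"dy":-22,"dz":-4,"yaw":50},
  ],
)

```text
validation failed for argument at $.st...
```

```bash
cat >> h.py <<'E'
from scipy.spatial.transform import Rotation as Ro
bx=np.array([.8535,-.521,0]);by=np.array([.521,.8535,0]);O=np.array([.6179,.0534,0])
B=np.stack([bx,by,[0,0,1]],1)
def tobox(p): return (np.asarray(p)-O)@B
def toworld(b): return O+B@np.asarray(b)
def st(q=True):
    o=status.get_obs(); R=Ro.from_rotvec(o['orientation']).as_matrix()
    print('t',o['clock'],'tcp',o['tcp_pos'].round(4),'box',tobox(o['tcp_pos']).round(4),'F',o['contact_force'].round(1),'gw',o['grip_width'].round(4),'\nz',R[:,2].round(3),'y in box',(B.T@R[:,1]).round(3),'q',o['joints'].round(2)); return o,R
def togo(b,R,p): # box-frame target -> tool-frame shift cm
    return ((toworld(b)-p)@R*100).round(2)
E
python3 - <<'E'
from h import *
o,R=st()
print(togo([-.17,-.085,.30],R,o['tcp_pos']), 'yaw to go', np.degrees(np.arctan2(*( (bx@R)[[0,1]]*[-1,1]))))
f=grab('wrist'); C=-f['R'].T@f['t']; print('cam in tool',(C-o['tcp_pos'])@R, 'cam axis tool',f['R'][2]@R, f['K'][0]); save(f,'w1')
f=grab('scene'); save(f,'s2')
E
```

```text
Traceback (most recent call last):
  File "h.py", line 30, in st
    print('t',o['clock'],'tcp',o['tcp_pos'].round(4),'box',tobox(o['tcp_pos']).round(4),'F',o['contact_force'].round(1),'gw',o['grip_width'].round(4),'\nz',R[:,2].round(3),'y in box',(B.T@R[:,1]).round(3),'q',o['joints'].round(2)); return o,R
                                                                                                                             ^^^^^^^^^^^^^^^^^^^^^
AttributeError: 'float' object has no attribute 'round'
```

Call:
send_rows(
  steps=[
    {"dx":-3.5,"dy":-4.4,"dz":-0.8,"yaw":10,"gripper":1},
    {"dx":-7,"dy":-8.8,"dz":-1.6,"yaw":20,"gripper":1},
    {"dx":-10.5,"dy":-13.2,"dz":-2.4,"yaw":30,"gripper":1},
    {"dx":-14,"dy":-17.6,"dz":-3.2,"yaw":40,"gripper":1},
    {"dx":-17.5,"dy":-22,"dz":-4,"yaw":50,"gripper":1},
  ],
)

```text
clock: 0.72
tcp_pos: [0.2821, 0.3959, 0.2963]
orientation: [-1.678, -2.655, 0.001]
contact_force: [0.5, 0.1, -0.0]
grip_width: 0.0854
gripper_force: 0.0
```

```bash
sed -i "s/o\['grip_width'\].round(4)/round(o['grip_width'],4)/" h.py
python3 - <<'E'
from h import *
o,R=st()
print(togo([-.17,-.085,.30],R,o['tcp_pos']), 'yaw to go', np.degrees(np.arctan2(*( (bx@R)[[0,1]]*[-1,1]))))
f=grab('wrist'); C=-f['R'].T@f['t']; print('cam in tool',(C-o['tcp_pos'])@R, 'cam axis tool',f['R'][2]@R, f['K'][0]); save(f,'w1')
f=grab('scene'); save(f,'s2')
E
```

```text
t 0.725 tcp [0.2821 0.3959 0.2963] box [-0.465   0.1174  0.2963] F [ 0.5  0.1 -0. ] gw 0.0854 
z [-0. -0. -1.] y in box [ 0.547  0.837 -0.   ] q [-1.31  0.12  0.25  1.96 -0.03  1.07 -0.6 ]
[-35.77  -0.79  -0.37] yaw to go 56.809550246811085
cam in tool [ 0.07759993 -0.00157785 -0.11741941] cam axis tool [-2.99828162e-01  8.91039589e-04  9.53992809e-01] [354.18064612   0.         319.95768906]
```

View pics/s2.png

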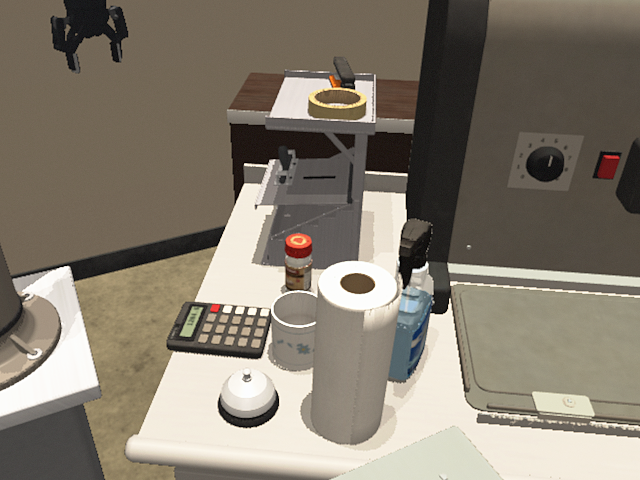

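The scene view shows the open gripper at (90,40): a linkage-type two-finger gripper, clear of everything.

Call:
send_rows(
  steps=[
    {"dx":-5.5,"dy":-0.1,"dz":0,"yaw":10,"gripper":1},
    {"dx":-11,"dy":-0.2,"dz":0,"yaw":20,"gripper":1},
    {"dx":-16.5,"dy":-0.4,"dz":0,"yaw":30,"gripper":1},
    {"dx":-22,"dy":-0.5,"dz":0,"yaw":40,"gripper":1},
    {"dx":-27.5,"dy":-0.6,"dz":0,"yaw":50,"gripper":1},
  ],
)

```text
clock: 1.45
tcp_pos: [0.3961, 0.1462, 0.2963]
orientation: [-2.642, -1.699, -0.001]
contact_force: [0.5, 0.4, -0.5]
grip_width: 0.0854
gripper_force: 0.0
```

Run:
```python
from h import *
o,R=st()
print(togo([-.17,-.085,.30],R,o['tcp_pos']), 'yaw to go', np.degrees(np.arctan2(*( (bx@R)[[0,1]]*[-1,1]))))
```

```text
t 1.45 tcp [0.3961 0.1462 0.2963] box [-0.2377 -0.0363  0.2963] F [ 0.5  0.4 -0.5] gw 0.0854 
z [ 0.  0. -1.] y in box [ 0.993  0.12  -0.   ] q [-1.03 -0.02  0.53  2.1   0.01  1.06 -0.93]
[-5.64  6.14 -0.37] yaw to go 6.890769832604494
```

Call:
send_rows(
  steps=[
    {"dx":-2.8,"dy":3,"dz":2,"yaw":3.5,"gripper":1},
    {"dx":-5.6,"dy":6.1,"dz":6,"yaw":6.9,"gripper":1},
    {"dx":-5.6,"dy":6.1,"dz":11,"yaw":6.9,"gripper":1},
    {"dx":-5.6,"dy":6.1,"dz":13.5,"yaw":6.9,"gripper":1},
    {"dx":-5.6,"dy":6.1,"dz":13.5,"yaw":6.9,"gripper":1},
  ],
)

```text
clock: 2.08
tcp_pos: [0.427, 0.0711, 0.1598]
orientation: [2.736, 1.544, -0.007]
contact_force: [-0.3, 0.4, 0.1]
grip_width: 0.0854
gripper_force: 0.0
```

Run:
```python
from h import *
o,R=st()
print(togo([-.13,-.085,.16],R,o['tcp_pos']), 'yaw to go', np.degrees(np.arctan2(*( (bx@R)[[0,1]]*[-1,1]))))
f=grab('top'); c=f['color'][20:320,100:400]; 
save(f,'t3',(100,20,400,320),2)
P=cloud(f); Pb=(P-O)@B
# gripper points: body extents in tool frame
m=(f['depth']>0); T=(P-o['tcp_pos'])@R
s=m&(abs(T[...,0])<.12)&(abs(T[...,1])<.12)&(T[...,2]<.03)&(T[...,2]>-.3)&(Pb[...,0]<-.1)
for lo in np.arange(-.30,.03,.02):
    q=T[s&(T[...,2]>=lo)&(T[...,2]<lo+.02)]
    if len(q): print(lo.round(2),len(q),q[:,:2].min(0).round(3),q[:,:2].max(0).round(3))
```

```text
t 2.075 tcp [0.427  0.0711 0.1598] box [-0.1722 -0.0844  0.1598] F [-0.3  0.4  0.1] gw 0.0854 
z [-0.004 -0.003 -1.   ] y in box [ 1.     0.005 -0.002] q [-0.85  0.25  0.63  2.23 -0.22  0.72 -0.62]
[-0.08  4.22 -0.03] yaw to go 0.2646181143390184
-0.3 511 [-0.067 -0.067] [0.01  0.052]
-0.28 730 [-0.057 -0.054] [0.014 0.047]
-0.26 619 [-0.043 -0.04 ] [0.017 0.029]
-0.24 694 [-0.04  -0.037] [0.016 0.032]
-0.22 659 [-0.04  -0.037] [0.017 0.032]
-0.2 731 [-0.042 -0.038] [0.026 0.036]
-0.18 485 [-0.041 -0.038] [0.018 0.032]
-0.16 582 [-0.04  -0.036] [0.016 0.032]
-0.14 516 [-0.039 -0.037] [0.018 0.031]
-0.12 373 [-0.039 -0.037] [0.015 0.031]
-0.1 688 [-0.022 -0.068] [0.014 0.071]
-0.08 590 [-0.022 -0.071] [0.012 0.071]
-0.06 688 [-0.02  -0.073] [0.012 0.072]
-0.04 246 [-0.015 -0.073] [0.01  0.071]
-0.02 205 [-0.014 -0.055] [0.01  0.059]
0.0 78 [-0.013 -0.053] [0.011 0.055]
0.02 130 [-0.031  0.06 ] [0.045 0.072]
```

View pics/t3.png

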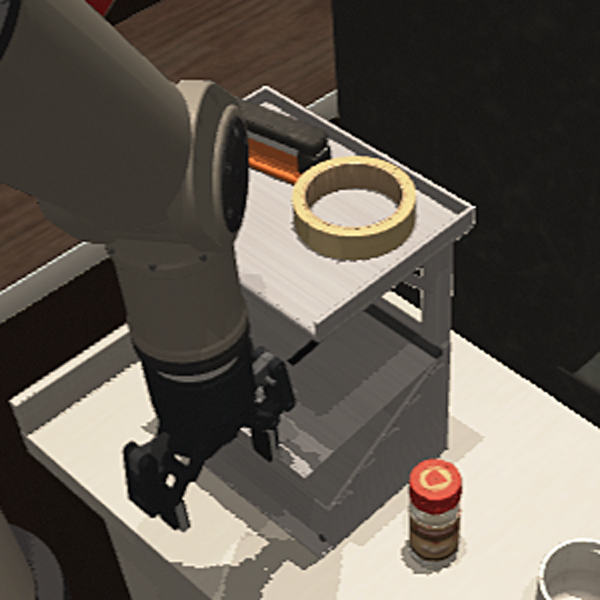

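The crop shows the gripper upright just in front of the lid, far finger at crop (265,440) above the lid's front right, body clear of the shelf edge at (320,330). The measured body half-width is 38 mm, so a vertical tool in front of the shelf can reach the lid with its far finger.

Call:
send_rows(
  steps=[
    {"dx":0,"dy":2.5,"dz":0,"yaw":0.2,"gripper":1},
    {"dx":0,"dy":4,"dz":0,"yaw":0.2,"gripper":1},
    {"dx":0,"dy":4.7,"dz":0,"yaw":0.2,"gripper":1},
    {"dx":0,"dy":4.7,"dz":0.5,"yaw":0.2,"gripper":1},
    {"dx":0,"dy":4.7,"dz":1,"yaw":0.2,"gripper":1},
  ],
)

```text
clock: 2.75
tcp_pos: [0.4663, 0.0492, 0.1512]
orientation: [-2.733, -1.54, 0.004]
contact_force: [-10.7, 6.9, 6.2]
grip_width: 0.0853
gripper_force: 0.0
```

Run:
```python
from h import *
o,R=st()
```

```text
t 2.75 tcp [0.4663 0.0492 0.1512] box [-0.1272 -0.0826  0.1512] F [-10.7   6.9   6.2] gw 0.0853 
z [-0.004  0.002 -1.   ] y in box [ 1.     0.003 -0.005] q [-0.74  0.33  0.61  2.16 -0.28  0.73 -0.49]
```

Call:
send_rows(
  steps=[
    {"dx":0,"dy":-0.6,"dz":0,"yaw":0,"gripper":1},
    {"dx":0,"dy":-0.6,"dz":0,"yaw":0,"gripper":1},
  ],
)

```text
clock: 3.0
tcp_pos: [0.4634, 0.0506, 0.1518]
orientation: [-2.739, -1.539, -0.001]
contact_force: [-0.5, 0.2, 0.2]
grip_width: 0.0855
gripper_force: 0.0
```

Run:
```python
from h import *
o,R=st()
f=grab('top'); save(f,'t4',(180,100,330,300),3)
```

```text
t 3.0 tcp [0.4634 0.0506 0.1518] box [-0.1304 -0.0829  0.1518] F [-0.5  0.2  0.2] gw 0.0855 
z [ 0.001  0.001 -1.   ] y in box [1.    0.001 0.   ] q [-0.76  0.32  0.61  2.17 -0.28  0.73 -0.5 ]
```

View pics/t4.png

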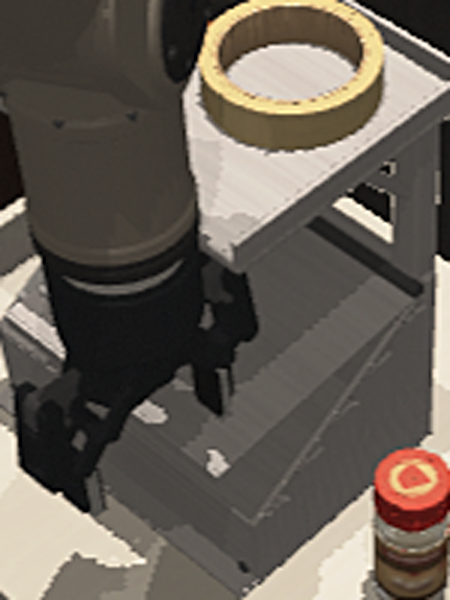

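The crop shows the far finger above the lid at crop (215,390), body just clear of the shelf's corner (235,260). Now I press down.

Call:
send_rows(
  steps=[
    {"dx":0,"dy":0,"dz":0.8,"yaw":0,"gripper":1},
    {"dx":0,"dy":0,"dz":1.6,"yaw":0,"gripper":1},
    {"dx":0,"dy":0,"dz":2.4,"yaw":0,"gripper":1},
    {"dx":0,"dy":0,"dz":3.2,"yaw":0,"gripper":1},
    {"dx":0,"dy":0,"dz":4,"yaw":0,"gripper":1},
  ],
)

```text
clock: 3.68
tcp_pos: [0.4633, 0.0502, 0.1106]
orientation: [-2.739, -1.538, 0.001]
contact_force: [1.2, -0.7, 2.7]
grip_width: 0.0852
gripper_force: 1.0
```

Run:
```python
from h import *
o,R=st()
```

```text
t 3.675 tcp [0.4633 0.0502 0.1106] box [-0.1303 -0.0833  0.1106] F [ 1.2 -0.7  2.7] gw 0.0852 
z [-0. -0. -1.] y in box [ 1.     0.001 -0.   ] q [-0.7   0.4   0.56  2.2  -0.35  0.63 -0.44]
```

Call:
send_rows(
  steps=[
    {"dx":0,"dy":0,"dz":0.8,"yaw":0,"gripper":1},
    {"dx":0,"dy":0,"dz":1.6,"yaw":0,"gripper":1},
    {"dx":0,"dy":0,"dz":2.2,"yaw":0,"gripper":1},
    {"dx":0,"dy":0,"dz":2.6,"yaw":0,"gripper":1},
    {"dx":0,"dy":0,"dz":2.8,"yaw":0,"gripper":1},
  ],
)

```text
clock: 4.3
tcp_pos: [0.4633, 0.0503, 0.0831]
orientation: [-2.739, -1.538, 0.0]
contact_force: [-0.8, -0.2, 2.3]
grip_width: 0.0853
gripper_force: 1.0
```

Call:
send_rows(
  steps=[
    {"dx":0,"dy":0,"dz":0.3,"yaw":0,"gripper":1},
    {"dx":0,"dy":0,"dz":0.5,"yaw":0,"gripper":1},
  ],
)

```text
clock: 4.55
tcp_pos: [0.4637, 0.0503, 0.0786]
orientation: [-2.739, -1.538, -0.001]
contact_force: [-6.2, 0.6, 24.9]
grip_width: 0.0853
gripper_force: 12.1
```

Call:
send_rows(
  steps=[
    {"dx":0,"dy":0,"dz":-1.5,"yaw":0,"gripper":1},
    {"dx":0,"dy":0,"dz":-4.8,"yaw":0,"gripper":1},
    {"dx":0,"dy":0,"dz":-4.8,"yaw":0,"gripper":1},
    {"dx":1.8,"dy":0.1,"dz":-4.8,"yaw":0,"gripper":1},
    {"dx":3.4,"dy":0.1,"dz":-4.8,"yaw":0,"gripper":1},
  ],
)

```text
clock: 5.18
tcp_pos: [0.4824, 0.0803, 0.1257]
orientation: [-2.738, -1.539, 0.001]
contact_force: [0.5, 0.5, 0.6]
grip_width: 0.0855
gripper_force: 0.0
```

Run:
```python
from h import *
o,R=st()
f=grab('top'); save(f,'t5',(160,130,330,300),3.5)
Pb=(cloud(f)-O)@B
s=(f['depth']>0)&(Pb[...,0]>-.07)&(Pb[...,0]<.03)&(Pb[...,1]>-.108)&(Pb[...,1]<-.07)&(Pb[...,2]>.05)&(Pb[...,2]<.15)
n,c,m,sd=planefit(Pb[s]); print(n.round(3),c.round(4),m,sd, 'tilt',np.degrees(np.arccos(abs(n[2]))))
```

```text
t 5.175 tcp [0.4824 0.0803 0.1257] box [-0.1297 -0.0476  0.1257] F [0.5 0.5 0.6] gw 0.0855 
z [-0.001  0.    -1.   ] y in box [ 1.     0.002 -0.001] q [-0.76  0.4   0.57  2.14 -0.34  0.69 -0.5 ]
[ 0.499  0.002 -0.867] [-0.0206 -0.0887  0.1017] 822 0.0009342788066562772 tilt 29.925419047917458
```

View pics/t5.png

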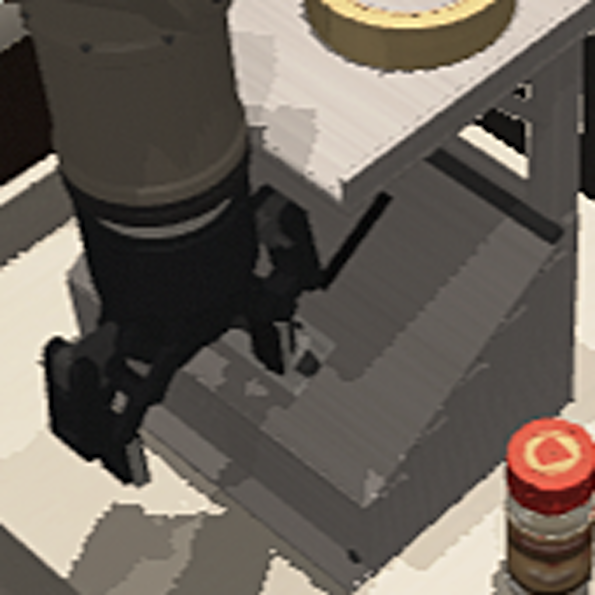

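The crop shows the lid shut (fitted slope 29.9°), the finger at (270,345) and the bolt's rear end in its strap at (305,360). Now I push the knob.

Call:
send_rows(
  steps=[
    {"dx":0.3,"dy":0,"dz":0.4,"yaw":0,"gripper":1},
    {"dx":0.8,"dy":0,"dz":0.4,"yaw":0,"gripper":1},
    {"dx":1.4,"dy":0,"dz":0.4,"yaw":0,"gripper":1},
    {"dx":2,"dy":0,"dz":0.4,"yaw":0,"gripper":1},
  ],
)

```text
clock: 5.72
tcp_pos: [0.4926, 0.0961, 0.1223]
orientation: [-2.739, -1.538, -0.0]
contact_force: [0.7, -1.0, 0.3]
grip_width: 0.0854
gripper_force: 0.0
```

Call:
send_rows(
  steps=[
    {"dx":0.5,"dy":0,"dz":0,"yaw":0,"gripper":1},
    {"dx":1,"dy":0,"dz":0,"yaw":0,"gripper":1},
  ],
)

```text
clock: 5.98
tcp_pos: [0.4973, 0.1039, 0.1223]
orientation: [2.74, 1.537, -0.002]
contact_force: [-1.6, -2.7, 1.7]
grip_width: 0.0856
gripper_force: 1.6
```

Run:
```python
from h import *
o,R=st()
f=grab('scene'); save(f,'s6',(240,110,380,230),5)
```

```text
t 5.975 tcp [0.4973 0.1039 0.1223] box [-0.1293 -0.0197  0.1223] F [-1.6 -2.7  1.7] gw 0.0856 
z [-0.001 -0.001 -1.   ] y in box [ 1. -0. -0.] q [-0.78  0.44  0.56  2.1  -0.36  0.7  -0.53]
```

View pics/s6.png

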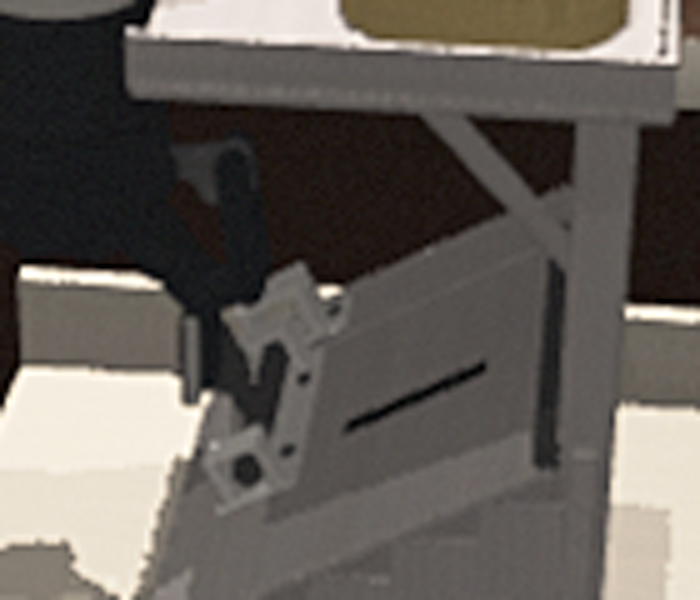

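The crop shows the finger against the knob near (215,330), and the rod's rear end at (245,470) now about flush with its strap. The force along y is 3 N, which is the bolt's friction, so the bolt is moving.

Call:
send_rows(
  steps=[
    {"dx":0.5,"dy":0,"dz":0,"yaw":0,"gripper":1},
    {"dx":1,"dy":0,"dz":0,"yaw":0,"gripper":1},
    {"dx":1.5,"dy":0,"dz":0,"yaw":0,"gripper":1},
    {"dx":2,"dy":0,"dz":0,"yaw":0,"gripper":1},
  ],
)

```text
clock: 6.52
tcp_pos: [0.5082, 0.1218, 0.1223]
orientation: [2.739, 1.539, 0.0]
contact_force: [-1.1, -3.5, 2.5]
grip_width: 0.0854
gripper_force: 1.6
```

Run:
```python
from h import *
o,R=st(); print(B.T@o['contact_force'])
```

```text
t 6.525 tcp [0.5082 0.1218 0.1223] box [-0.1293  0.0012  0.1223] F [-1.1 -3.5  2.5] gw 0.0854 
z [ 0. -0. -1.] y in box [1.    0.001 0.   ] q [-0.8   0.46  0.56  2.06 -0.36  0.72 -0.55]
[ 0.87187501 -3.60237705  2.48401598]
```

Call:
send_rows(
  steps=[
    {"dx":0.3,"dy":0,"dz":0,"yaw":0,"gripper":1},
    {"dx":0.5,"dy":0,"dz":0,"yaw":0,"gripper":1},
  ],
)

```text
clock: 6.78
tcp_pos: [0.5107, 0.1259, 0.1223]
orientation: [2.739, 1.538, 0.0]
contact_force: [-0.7, -1.8, 1.5]
grip_width: 0.0854
gripper_force: 1.5
```

Call:
send_rows(
  steps=[
    {"dx":0.3,"dy":0,"dz":0,"yaw":0,"gripper":1},
    {"dx":0.5,"dy":0,"dz":0,"yaw":0,"gripper":1},
  ],
)

```text
clock: 7.02
tcp_pos: [0.5117, 0.1276, 0.1221]
orientation: [2.741, 1.534, -0.007]
contact_force: [-8.8, -11.4, 9.4]
grip_width: 0.0854
gripper_force: 7.1
```

Call:
send_rows(
  steps=[
    {"dx":0.3,"dy":0,"dz":0,"yaw":0,"gripper":1},
    {"dx":0.3,"dy":0,"dz":0,"yaw":0,"gripper":1},
  ],
)

```text
clock: 7.28
tcp_pos: [0.512, 0.1278, 0.1219]
orientation: [2.743, 1.53, -0.012]
contact_force: [-11.5, -14.2, 11.5]
grip_width: 0.0856
gripper_force: 8.9
```

Call:
send_rows(
  steps=[
    {"dx":-1.5,"dy":0,"dz":0,"yaw":0,"gripper":1},
    {"dx":-2.5,"dy":-2,"dz":0,"yaw":0,"gripper":1},
    {"dx":-2.5,"dy":-5,"dz":-4,"yaw":0,"gripper":1},
    {"dx":-2.5,"dy":-5,"dz":-9,"yaw":0,"gripper":1},
    {"dx":-1,"dy":-6,"dz":-14,"yaw":0,"gripper":1},
  ],
)

```text
clock: 7.9
tcp_pos: [0.458, 0.1553, 0.2639]
orientation: [-2.739, -1.538, -0.001]
contact_force: [0.5, 0.6, 0.7]
grip_width: 0.0856
gripper_force: 0.0
```

Call:
send_rows(
  steps=[
    {"dx":4,"dy":-4,"dz":0,"yaw":0,"gripper":1},
    {"dx":8,"dy":-8,"dz":0,"yaw":0,"gripper":1},
    {"dx":12,"dy":-10,"dz":0,"yaw":0,"gripper":1},
    {"dx":17,"dy":-10,"dz":0,"yaw":0,"gripper":1},
    {"dx":22,"dy":-10,"dz":0,"yaw":0,"gripper":1},
  ],
)

```text
clock: 8.52
tcp_pos: [0.4872, 0.3982, 0.2625]
orientation: [-2.735, -1.541, -0.002]
contact_force: [0.4, 0.1, 0.6]
grip_width: 0.0854
gripper_force: 0.0
```

Run:
```python
from h import *
o,R=st()
f=grab('top'); save(f,'t7',(150,130,330,280),4)
Pb=(cloud(f)-O)@B
# knob: points well above the lid plane
h=(Pb[...,0]-.062)*-.5+(Pb[...,2]-.145)*.866; d=-(Pb[...,0]-.062)*.866-(Pb[...,2]-.145)*.5
ok=f['depth']>0
k=ok&(h>.035)&(h<.062)&(d>.108)&(d<.142)&(abs(Pb[...,1])<.1); print('knob',k.sum(),Pb[k].mean(0).round(4),Pb[k].min(0).round(4),Pb[k].max(0).round(4))
s=ok&(abs(h)<.01)&(d>.02)&(d<.15)&(Pb[...,1]>-.108)&(Pb[...,1]<-.06); n,c,m,sd=planefit(Pb[s]); print('tilt',np.degrees(np.arccos(abs(n[2]))),m)
```

```text
t 8.525 tcp [0.4872 0.3982 0.2625] box [-0.2911  0.2262  0.2625] F [0.4 0.1 0.6] gw 0.0854 
z [ 0.     0.002 -1.   ] y in box [ 1.     0.004 -0.001] q [-1.2   0.44  0.57  1.69 -0.26  1.08 -1.09]
knob 119 [-0.0775  0.022   0.1255] [-0.0873  0.0151  0.1066] [-0.0625  0.0341  0.1361]
tilt 29.925554880024123 1139
```

View pics/t7.png

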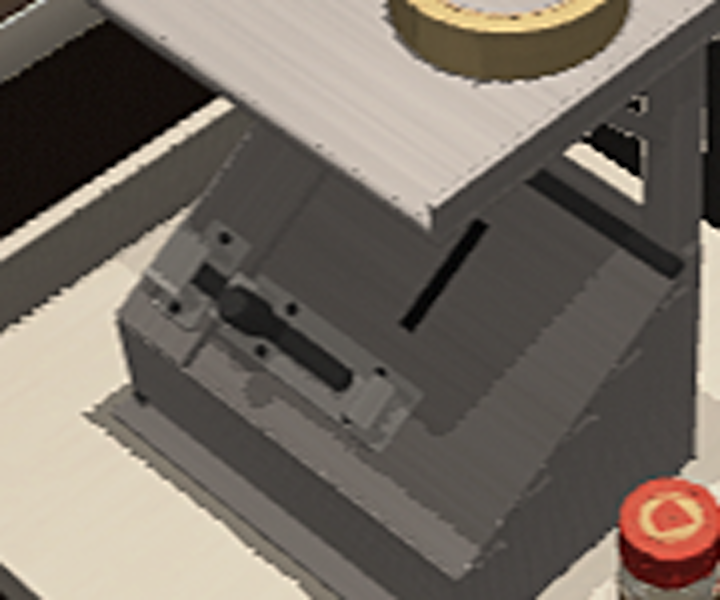

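The crop shows the bolt's rod in the keeper at (195,275), the knob at (235,305) close to the left strap, and the lid flush. I'll compare with the initial knob position for the exact travel.

```bash
python3 - <<'E'
from h import *
def k(Pb,ok,a,n):
    X=Pb[...,0]-.062;Z=Pb[...,2]-.145;s,c=np.sin(a),np.cos(a)
    h=-X*s+Z*c;d=-X*c-Z*s
    m=ok&(h>.04)&(h<.062)&(d>.108)&(d<.145)&(abs(Pb[...,1])<.06);q=Pb[m]; print(n,m.sum(),q.mean(0).round(4),np.percentile(q[:,1],[2,50,98]).round(4))
f=load('top');k((cloud(f)-O)@B,f['depth']>0,np.radians(29.93),'top now')
f=grab('scene');k((cloud(f)-O)@B,f['depth']>0,np.radians(29.93),'scene now')
f=load('scene') ;
E
python3 - <<'E'
import sys; sys.path.insert(0,'.')
E
```

```text
top now 109 [-0.0781  0.0221  0.1267] [0.0161 0.0208 0.0323]
scene now 102 [-0.0778  0.0211  0.1238] [0.0146 0.0205 0.0299]
```

Run:
```python
from h import *
f=load('top')
for v in (203,206,208):
    print(v,[ (u,*(tobox(px(f,u,v))*1000).round(1)) for u in range(204,215)])
# rod rear end (black) along the rod: expected y=-57+45=-12ish
for u,v in [(229,220),(233,223),(236,225),(238,226),(240,227)]: print(u,v,(tobox(px(f,u,v))*1000).round(1),f['color'][v,u])
```

```text
203 [(204, np.float64(-81.1), np.float64(34.5), np.float64(130.6)), (205, np.float64(-80.7), np.float64(32.1), np.float64(132.0)), (206, np.float64(-79.5), np.float64(30.8), np.float64(132.0)), (207, np.float64(-79.2), np.float64(28.3), np.float64(133.6)), (208, np.float64(-78.6), np.float64(26.1), np.float64(134.8)), (209, np.float64(-77.6), np.float64(24.5), np.float64(135.1)), (210, np.float64(-76.0), np.float64(23.9), np.float64(134.3)), (211, np.float64(-74.1), np.float64(23.6), np.float64(133.0)), (212, np.float64(-71.3), np.float64(24.7), np.float64(129.9)), (213, np.float64(-67.2), np.float64(27.6), np.float64(124.4)), (214, np.float64(-55.5), np.float64(41.2), np.float64(105.0))]
206 [(204, np.float64(-85.3), np.float64(30.0), np.float64(129.5)), (205, np.float64(-84.9), np.float64(27.6), np.float64(131.0)), (206, np.float64(-84.6), np.float64(25.0), np.float64(132.6)), (207, np.float64(-83.6), np.float64(23.5), np.float64(132.9)), (208, np.float64(-82.0), np.float64(22.9), np.float64(132.1)), (209, np.float64(-80.8), np.float64(21.6), np.float64(132.1)), (210, np.float64(-7
[... 494 characters left out ...]
, np.float64(-85.1), np.float64(22.4), np.float64(129.7)), (208, np.float64(-84.2), np.float64(20.7), np.float64(130.3)), (209, np.float64(-82.6), np.float64(20.0), np.float64(129.6)), (210, np.float64(-81.5), np.float64(18.7), np.float64(129.6)), (211, np.float64(-80.0), np.float64(17.8), np.float64(129.0)), (212, np.float64(-78.7), np.float64(16.8), np.float64(128.7)), (213, np.float64(-76.0), np.float64(17.6), np.float64(125.9)), (214, np.float64(-73.3), np.float64(18.4), np.float64(123.1))]
229 220 [-61.   -3.2  96.9] [39 38 36]
233 223 [-61.1 -13.6  96.9] [39 38 36]
236 225 [-57.7 -17.1  91.2] [25 24 23]
238 226 [-53.9 -17.5  85.4] [107 103  97]
240 227 [-62.7 -34.  103.5] [111 107 102]
```

The knob spans y 16.8 to 34.5 mm (centre 25.7, home is 26), and the push ended on a hard stop. Handing in.

```bash
python3 -c "
from bench import workorder; print(workorder.hand_in())"
```

```text
the job is handed in; nothing more can be done
None
```

The lid is pressed fully shut (slope measured at 29.9° against 30°) and the bolt is home on its stop in the keeper (knob at y ≈ 26 mm); the gripper is clear, and the job was handed in at about 8.6 s, though on the way in the gripper body briefly touched the shelf front at about 14 N.

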